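Move the charged battery from the charger to the inspection lamp

TASK

The battery pack on the grey bench charger is charged: press the charger's red catch so that the pack springs loose, draw it off along its rail, then slide it onto the rail of the yellow inspection lamp, fully home, until the lamp's catch clicks and holds it by itself. Work gently: do not force the pack, the charger or the lamp, and leave the glassware and hand tools where they are.

Things in the scene. Friction and masses are not known exactly. Their poses are not given: they have to be found in the camera images.
- pack: Green battery pack, about 0.3 kg. Origin: centre of its foot's underside; x to the nose (leads when slid on), z up. Black foot 72 long (x -36 to 36), 50 wide, 8 high, with a pocket for the catch tooth; black neck 30 wide; green body 78 long (x -42 to 36), 46 wide, z 18 to 54, white patch on top. Grip the body across its 46 mm width, fingertips above z 18.
- charger: Grey charger, fixed, standing on the bench; place and yaw vary, left or right of the lamp. Origin: underside, below the seated pack's centre; x is the sliding-on direction, z up. A seated pack has its origin at x 0, y 0, z 14, level. Behind the pack's nose: an end block (top z 62) with a spring plunger pushing the pack to the mouth (7 N at home, 3.5 N at 32 mm out, where it stops), then a case to x 108, z 58.
- charger_mouth (a point): Mouth of the charger's rail: x -42, y 0, z 14 (rail floor). The rail runs from here to x 42: channel 54 wide for the foot, lips over the foot (z 25 to 30, so 3 mm play in height), 72 wide outside, sides and lips flared for 15 mm before the mouth. The pack leaves along -x only and is clear of rail and flares with its origin beyond x -95.
- charger_pad (a point): Centre of the top of the charger's red press pad (26 x 26), the thumb piece of its catch, beside the rail: x 26, y -70, z 26 of the charger's frame when up. Pressed straight down, it frees the pack, and the plunger drives the pack about 32 mm towards the mouth, where it stays on the rail; then the pad may be let go.
- charger_catch (a joint): Travel of the charger's catch, m: 0 up (holding), grows as pressed, 0.0095 at its hard bottom. The pack comes free at about 0.007, which takes 4 to 8 N. It stays part-way down while the pack's foot lies over the tooth and is up again once the pack has sprung out.
- lamp: Yellow inspection lamp, fixed, standing on the bench; place and yaw vary. It has the same rail, plunger, end block and catch as the charger, in the same kind of frame (origin underside, x the sliding-on direction), and a light bar 116 wide, 59 high at x 81 to 114. Its end block, plunger and catch are adjustable: the pack's home lies anywhere from x -16 to +16 mm (not measured; y 0, z 14): feel for it.
- lamp_mouth (a point): Mouth of the lamp's rail: x -42, y 0, z 14 of the lamp (rail floor); rail sizes as on the charger. Sliding on: from 32 mm before home the plunger's spring (3.5 rising to 7 N), from 31 to 18 mm before home 3 to 6 N more as the foot pushes the tooth down, the click at home, a hard stop 2.5 mm past home. Let go, the pack is pushed back against the catch.
- lamp_catch (a joint): Travel of the lamp's catch, m: 0 up; 0.003 to 0.007 while the pack's foot lies over the tooth; back below 0.001 when it has clicked into the pack. Its red pad is 26 x 26, beside the rail at y -70 like the charger's.
- lamp_ejector (a joint): Travel of the lamp's spring plunger (a bare metal bar, 18 wide, standing out of the end block at z 42 to 54), m: 0 fully out, grows as the pack's nose pushes it in, 0.032 with the pack at home, 0.0345 at the hard stop.
- paperweight: Green glass paperweight, 58 diameter, 48 high, between charger and lamp; origin under its centre.
- tumbler: Amber glass tumbler, 68 diameter, 85 high; origin under its centre.
- cork_pad: Cork block 70 x 50 x 22; origin under its centre.
- paddle: Wooden paddle 260 long, 75 wide, 12 thick, lying flat; origin between blade (+x) and handle, underside.
- tweezers: Steel tweezers 220 long, 10 high, lying flat; origin under the middle.
- bowl_block: Wooden shaping block 60 x 85 x 50 with a round handle 120 long to its -x; origin under the block's handle end.
- wax_jar: Closed jar, 64 diameter, 70 high; origin under its centre.

How it is judged:
By the outcome, as a careful person would: the job done as asked, in the order asked, and still so for the second after the job is handed in, with the robot touching nothing.
It also fails if it takes over 64 s, if anything falls off the work surface, if the arm or the gripper's body presses on something with over 40 N, if the wrist force passes 120 N, or if a joint passes its speed limit or range.

ROBOT

A 6-joint arm with a two-finger parallel gripper is mounted at the origin on the work surface. World frame = base frame: x ahead of the robot, y to its left, z up, the work surface at z = 0. Lengths are in m, angles in rad, forces in N, time in s.
With the tool pointing down it reaches from about 0.425 to 0.95 m from the base axis. Payload 14.7 kg.
Tool frame: the origin (TCP) lies at the very end of the fingers, on their centre line; the grasp point (between the pads) lies 19 mm behind it; z points along the fingers, x is the direction in which the jaws open and shut, and the axes are right-handed (so a half turn about z gives the same grasp; the last joint's range is limited). The gripper opens to 85 mm and grips with 20 to 120 N. Pads are 22 mm wide; open, the fingers measure 114 mm over their backs; the gripper's body (76 mm by 85 mm) begins 54 mm behind the grasp point. The pads swing forward as they close: fully open they stand 13 mm farther back than shut.
Start: joints at [1.278, 0.48, 1.596, -0, 1.065, -0.047], TCP at [0.158, 0.63, 0.231] pointing down, gripper open.
Joint ranges: [-2.75, 2.75], [-0.82, 2.05], [0.23, 2.67], [-1.56, 4.7], [0.09, 2.69], [-2.92, 2.92]. Speed limits (rad/s): [1.89, 1.89, 2.39, 3.01, 3.01, 3.01].

INTERFACE

Orientations are given as a unit quaternion [x, y, z, w].
In Python, from cell import telemetry, eyes, finish_job, search_frame, masks_of gives the robot as it stands. The module is installed in compiled form; this text tells all that it offers.
- The arm moves only by the tool servo_tool, never from a script. Its argument "commands" is one flat list of numbers, 7 for each row, row after row: the shift along the tool's x, y, z in cm, then the turn, a rotation vector about the tool's x, y, z in degrees, then the opening, from -1 (shut) to 1 (fully open), so that 0 is half open. In form: [x, y, z, rx, ry, rz, jaw, x, y, z, rx, ry, rz, jaw, ...]. A call has 1 to 12 rows; each row is the pose to reach, as a shift and turn from the pose measured when the call began, along the tool's axes at that moment; what a row does not reach only later rows make up. A row lasts 1/8 s, in which the tool goes at most 62.5 mm and 10.7 degrees, less where a joint would pass 70% of its speed; a pose out of reach is approached as far as the arm can. A call with a gripper value outside its range is refused whole. The fingers move at their own pace and stop on an object; "squeeze" is the grip in N (left out, the last holds). Time passes only in rows, so rows that repeat a pose let the fingers close. It gives the time, the measured TCP pose, the force and the opening at its end, in the units of the state.
- telemetry.get_state(): the state, without advancing time (a new reading comes with each control period).
- eyes.read_camera(name): name is "scene" or "side" or "wrist"; returns a dict with "frame" (480x640x3 uint8, red, green, blue), "camera_matrix" (3x3 intrinsics, pixels), "R" (3x3) and "t" (3): a world point X has camera coordinates R X + t. Camera axes: x right, y down, z forward; pixel columns grow to the right and rows downward; lengths in m; the calibration is good to about 2 mm. A picture is of the moment at which its call begins. There is no depth.
- finish_job(): hands the job in, once; it reports no verdict.
Trained networks look in the newest picture that a camera, given by its name, has taken for a name from the list of things; names that differ only in an ending like _2 or _b are one class to them, and where a whole thing is asked for, a point or a joint stands for the part that bears it (a point fixed in the world has none). Each returns a list of dicts, best first, with "p" (0 to 1); they miss things now and then, are a little off and sometimes report something else, mostly with a low value. They report only what shows in the picture. A call takes as long as a camera call.
- search_frame(camera, name): "box" ([left, top, right, bottom] in pixels, round what is visible of it).
- masks_of(camera, name): "mask" (480x640 bool, what is visible of it) and "box" ([left, top, right, bottom] in pixels, round what is visible of it).
The state is a dict: "clock": time; "qpos": joint angles; "qvel": joint speeds; "tau": joint torques, N m; "tool_pos": TCP position; "ee_rot": TCP orientation; "ft_force": force on the tool from outside, world axes, zero at the start; "torque": the same for the moment, N m; "gripper_width": opening from 0.0 (shut) to 1.0 (fully open).
Only numpy, scipy, OpenCV 4.12 (cv2) and the standard library are available. Lean on these libraries where they do the work, as an engineer would, in place of code of your own. Each camera call takes 0.05 s, during which the arm holds its last target. There are 200 camera calls.

## Working session

There is one attempt and no reset: what is moved stays moved. The work goes in short steps, Python scripts to look and compute and a tool call to move; the robot and the scene stay as the last step left them, time stands still between calls to the robot, and variables do not carry over. Pictures are saved under pics/ and viewed, on a budget of 10 in all, crops included, one or two more only if the job needs it, and the job is handed in when it is done.

Besides the shell and the picture viewer there is one more tool, called in YAML: its name, and indented under it one key for each argument. servo_tool: Moves the arm, as the interface text tells. Its arguments: {"type":"object","properties":{"commands":{"type":"array","items":{"type":"number"}},"squeeze":{"type":"number"}},"required":["commands"]}

```bash
mkdir -p pics
python3 - <<'E'
from cell import telemetry, eyes, search_frame, masks_of
import cv2, numpy as np, pickle
print(telemetry.get_state())
d={}
for c in ["scene","side"]:
    r=eyes.read_camera(c); d[c]=r
    cv2.imwrite(f"pics/{c}0.png",r["frame"][:,:,::-1])
    print(c,r["camera_matrix"].tolist(),r["R"].tolist(),r["t"].tolist())
    for n in ["pack","charger","charger_pad","lamp","lamp_catch","lamp_ejector","paperweight","tumbler","charger_mouth","lamp_mouth"]:
        m=masks_of(c,n)
        print(n,[(round(x["p"],2),[int(v) for v in x["box"]]) for x in m[:2]])
        d[c,n]=m[:2]
pickle.dump(d,open("d0.pkl","wb"))
E
```

```text
{'clock': 0.0, 'qpos': array([ 1.27839471e+00,  4.80831414e-01,  1.59685625e+00, -5.44971850e-06,
        1.06509121e+00, -4.66124001e-02]), 'qvel': array([ 0.0001349 ,  0.00133631, -0.00166913, -0.00035358,  0.00116575,
       -0.00068469]), 'tau': array([-4.74447283e-03, -9.50613427e+01, -4.30213630e+01, -5.84076879e-04,
        1.19261848e-02,  5.96352493e-05]), 'tool_pos': array([0.15803304, 0.63008409, 0.23067923]), 'ee_rot': array([ 7.88453833e-01,  6.15093653e-01, -4.82755272e-04,  3.44576990e-04]), 'ft_force': array([-0.35160692, -0.40501223, -0.47712237]), 'torque': array([ 0.02143309, -0.09128595,  0.02498511]), 'gripper_width': 0.9993113473378891}
scene [[444.3021955043947, 0.0, 318.5148515386451], [0.0, 444.3021955043947, 235.73390382588258], [0.0, 0.0, 1.0]] [[-0.789923974960865, 0.6131812788455125, -0.005369642018615403], [0.49604198723846266, 0.6338235277173033, -0.5934728996411796], [-0.3605030661153153, -0.47146203981378426, -0.8048360605341202]] [0.4878478329437915, -0.25887476552420685, 1.3143056976182979]
pack [(0.8, [275, 172, 310, 196])]
charger [(0.61, [249, 17
[... 550 characters left out ...]
 [[-0.9974251961638527, -0.07076542667857828, 0.011628948555148988], [-0.05806712020892583, 0.7017635262788331, -0.7100395501205127], [0.042085479777967325, -0.7088865971167015, -0.704065767396883]] [0.6252753015426672, 0.0628670693956843, 1.2087802401622898]
pack [(0.76, [333, 183, 358, 202])]
charger [(0.73, [306, 183, 366, 211])]
charger_pad []
lamp [(0.98, [269, 258, 347, 313]), (0.51, [246, 210, 272, 251])]
lamp_catch [(0.51, [313, 264, 323, 295])]
lamp_ejector [(0.43, [304, 279, 322, 287])]
paperweight [(0.65, [358, 232, 373, 255])]
tumbler [(0.66, [246, 215, 274, 252]), (0.24, [269, 257, 351, 313])]
charger_mouth [(0.85, [304, 180, 362, 216])]
lamp_mouth [(0.35, [245, 210, 272, 251])]
```

Run:
```python
import cv2
a=cv2.imread("pics/scene0.png")[120:350,190:450]
cv2.imwrite("pics/a1.png",cv2.resize(a,None,fx=3,fy=2.6,interpolation=cv2.INTER_CUBIC)) if 0 else cv2.imwrite("pics/a1.png",cv2.resize(a,None,fx=2.6,fy=2.6,interpolation=cv2.INTER_CUBIC))
b=cv2.imread("pics/side0.png")[150:340,220:420]
cv2.imwrite("pics/b1.png",cv2.resize(b,None,fx=3,fy=3,interpolation=cv2.INTER_CUBIC))
```

```text
(no output)
```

View pics/a1.png

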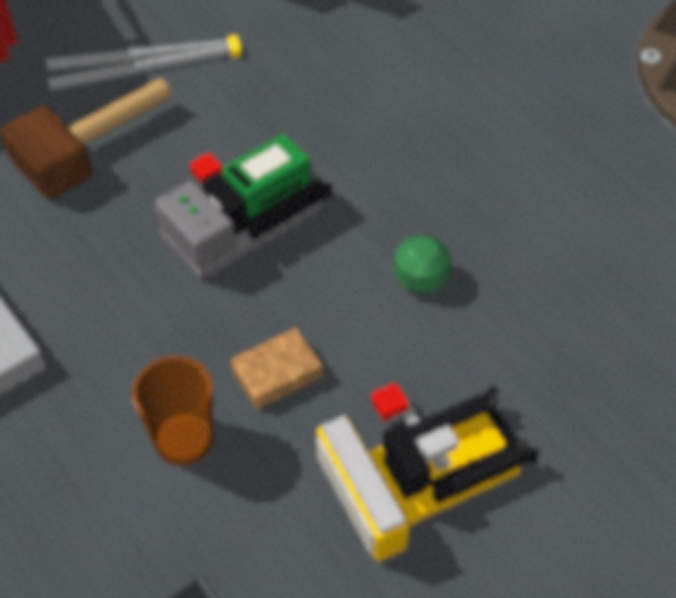

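View pics/b1.png

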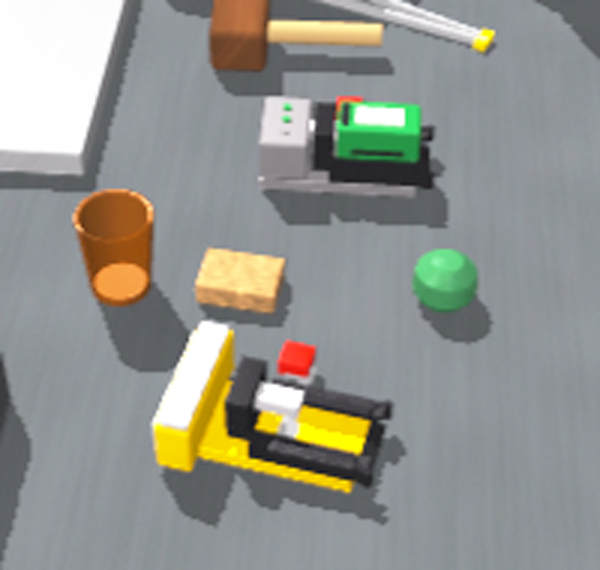

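```bash
cat > h.py <<'E'
import numpy as np, cv2, pickle
from scipy.optimize import least_squares
def proj(c,X): 
    p=(c["R"]@np.atleast_2d(X).T).T+c["t"]; p=(c["camera_matrix"]@p.T).T
    return p[:,:2]/p[:,2:]
def atz(c,uv,z):
    r=c["R"].T@np.linalg.inv(c["camera_matrix"])@np.array([uv[0],uv[1],1.]); o=-c["R"].T@c["t"]
    return o+r*(z-o[2])/r[2]
def W(p,L):
    L=np.atleast_2d(L); s,k=np.sin(p[2]),np.cos(p[2])
    return np.c_[p[0]+k*L[:,0]-s*L[:,1],p[1]+s*L[:,0]+k*L[:,1],L[:,2]+(p[3] if len(p)>3 else 0)]
def fit(obs,p0):
    # obs: list of (cam, local pt [mm], uv)
    f=lambda p:np.concatenate([(proj(c,W(p,np.array(l)/1000))-uv).ravel() for c,l,uv in obs])
    r=least_squares(f,p0,loss="soft_l1"); return r.x,r.fun.reshape(-1,2)
E
python3 - <<'E'
from h import *
d=pickle.load(open("d0.pkl","rb")); s,e=d["scene"],d["side"]
S=lambda u,v:np.array([u/2.6+190,v/2.6+120]); E=lambda u,v:np.array([u/3+220,v/3+150])
print(atz(s,S(206,165),.026),atz(s,S(422,250),.03),atz(e,E(445,275),.03))
ch=[(s,[26,-70,26],S(206,165)),(s,[-3,0,68],S(267,163)),(e,[-3,0,68],E(380,117)),
 (e,[108,30,58],E(264,134)),(e,[108,-30,58],E(268,98)) ][:3]
print(fit(ch,[.5,-.1,0]))
la=[(s,[26,-70,26],S(390,400)),(e,[26,-70,26],E(297,357)),
 (s,[114,58,59],S(378,535)),(s,[114,-58,59],S(318,428)),(s,[81,-58,59],S(342,417)),(s,[81,58,59],S(407,522)),
 (e,[81,-58,59],E(233,330)),(e,[114,-58,59],E(203,322)),(e,[114,58,59],E(155,425)),(e,[81,58,59],E(194,432)),
 (s,[-57,36,30],S(536,455)),(s,[-57,-36,30],S(493,391)),(e,[-57,36,30],E(372,447)),(e,[-57,-36,30],E(389,404))]
print(fit(la,[.5,.2,0]))
for n in ["tumbler","cork"]: pass
print(atz(s,S(185,440),0),atz(s,S(277,360),.022),atz(s,S(65,165),.05),atz(s,S(165,90),.03))
E
```

```text
[ 0.59033102 -0.25183937  0.026     ] [ 0.48966278 -0.02494332  0.03      ] [ 0.49329443 -0.0109735   0.03      ]
(array([ 0.56166546, -0.18168395,  0.03629953]), array([[ 0.28180372,  0.22153655],
       [ 0.46132199, -0.30065677],
       [-0.7790879 , -0.81534644]]))
(array([ 0.60186979,  0.16002348, -0.1808323 ]), array([[ 2.24023091, -1.26116341],
       [ 0.45242618, -1.3947564 ],
       [ 0.55863843,  2.45656432],
       [-1.85376114,  0.088376  ],
       [ 2.22065461, -1.70104568],
       [ 3.34876572,  0.61556192],
       [-1.09494724, -2.25344869],
       [-4.04732343, -2.14615189],
       [-3.25633166, -0.66160946],
       [-2.40010466, -0.05144879],
       [ 1.71868824, -2.21741562],
       [ 1.03935273, -1.79463576],
       [-0.75088959,  7.82560079],
       [-0.11140462, -1.24906257]]))
[ 0.78171231 -0.00661484  0.        ] [ 0.67385118 -0.01280989  0.022     ] [ 0.71339242 -0.31980494  0.05      ] [ 0.56487028 -0.36858761  0.03      ]
```

```bash
cat >> h.py <<'E'
from scipy.spatial.transform import Rotation as Ro
def row(pos,yawdeg):
    "row numbers (cm, deg) from current pose to TCP pos, pointing down, tool x at world yaw"
    from cell import telemetry
    s=telemetry.get_state(); R0=Ro.from_quat(s["ee_rot"])
    y=np.radians(yawdeg); xa=np.array([np.cos(y),np.sin(y),0]); za=np.array([0,0,-1.])
    R1=Ro.from_matrix(np.c_[xa,np.cross(za,xa),za])
    d=R0.inv().apply(np.array(pos)-s["tool_pos"])*100; r=np.degrees((R0.inv()*R1).as_rotvec())
    return np.r_[d,r].round(2)
E
python3 -c "
from h import *
print(row([.50,.12,.32],86))"
```

```text
[-41.19  45.58  -8.87  -0.     0.   -10.08]
```

servo_tool:
  commands: [-41.2,45.6,-8.9,0,0,-10,1,-41.2,45.6,-8.9,0,0,-10,1,-41.2,45.6,-8.9,0,0,-10,1,-41.2,45.6,-8.9,0,0,-10,1,-41.2,45.6,-8.9,0,0,-10,1,-41.2,45.6,-8.9,0,0,-10,1,-41.2,45.6,-8.9,0,0,-10,1,-41.2,45.6,-8.9,0,0,-10,1,-41.2,45.6,-8.9,0,0,-10,1,-41.2,45.6,-8.9,0,0,-10,1,-41.2,45.6,-8.9,0,0,-10,1,-41.2,45.6,-8.9,0,0,-10,1]

```text
clock: 2.6
tool_pos: [0.4999, 0.1198, 0.3201]
ee_rot: [0.732, 0.681, -0.0, -0.0]
ft_force: [-0.4, -0.3, -0.3]
gripper_width: 1.001
```

```bash
cat >> h.py <<'E'
def shot(tag,names=(),cam="wrist"):
    from cell import eyes, masks_of, telemetry
    r=eyes.read_camera(cam); cv2.imwrite(f"pics/{tag}.png",r["frame"][:,:,::-1])
    o={"cam":r,"st":telemetry.get_state()}
    for n in names:
        o[n]=masks_of(cam,n)[:2]; print(n,[(round(x["p"],2),[int(v) for v in x["box"]]) for x in o[n]])
    pickle.dump(o,open(f"{tag}.pkl","wb")); return o
E
python3 - <<'E'
from h import *
o=shot("w1",["lamp","charger","pack"])
c=o["cam"]; print(-c["R"].T@c["t"],c["camera_matrix"][0,0],o["st"]["tool_pos"],o["st"]["clock"])
for p in [(.56,.16,0),(.56,-.18,0)]: print(proj(c,np.array(p)))
E
```

```text
lamp [(0.68, [292, 227, 390, 359]), (0.43, [221, 299, 257, 345])]
charger [(0.92, [46, 217, 152, 347])]
pack [(0.84, [53, 233, 121, 300])]
[0.42727486 0.12500328 0.46331508] 340.0089372720715 [0.49960437 0.12038619 0.3201074 ] 2.65
[[350.8494013  239.51040232]]
[[114.17416295 256.15665974]]
```

View pics/w1.png

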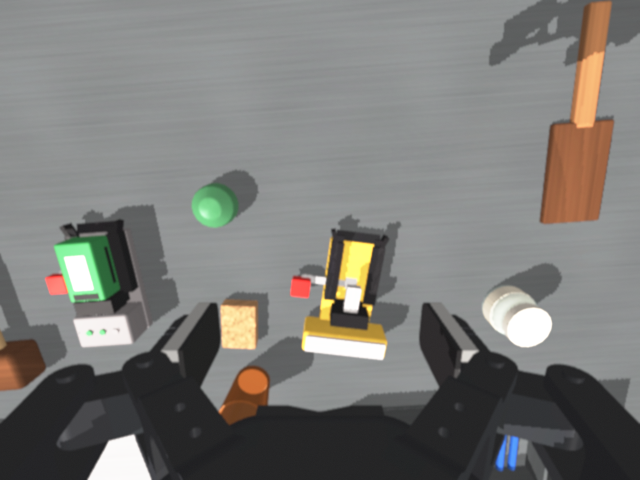

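servo_tool:
  commands: [5,0,5,0,0,3,1,5,0,9,0,0,6,1,5,0,9,0,0,6,1,5,0,9,0,0,6,1]

```text
clock: 3.3
tool_pos: [0.5035, 0.1711, 0.2316]
ee_rot: [0.765, 0.644, 0.0, 0.0]
ft_force: [0.4, -0.2, 0.3]
gripper_width: 1.0
```

Run:
```python
from h import *
o=shot("w2",["lamp"])
print(o["st"]["tool_pos"],o["st"]["clock"])
cv2.imwrite("pics/w2c.png",cv2.resize(cv2.imread("pics/w2.png")[140:440,160:460],None,fx=2,fy=2,interpolation=cv2.INTER_CUBIC))
print(row([.48,-.18,.25],92))
```

```text
lamp [(0.71, [250, 250, 371, 403])]
[0.50390779 0.17092163 0.23211116] 3.35
[-34.97   3.7   -1.81   0.13  -0.05 -11.95]
```

View pics/w2c.png

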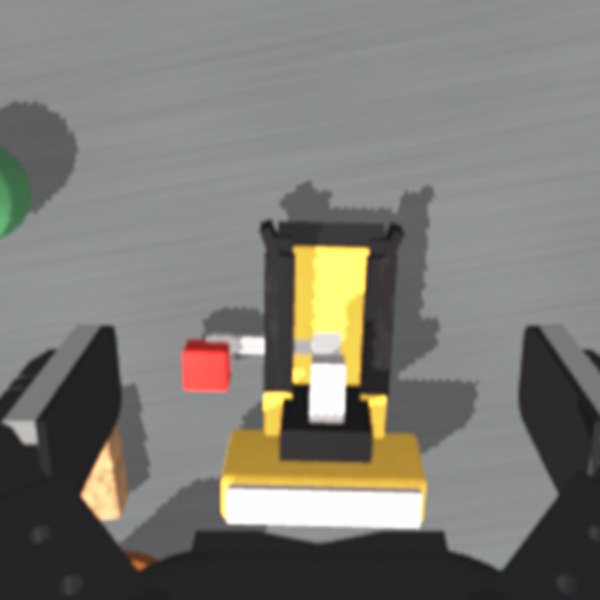

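```bash
cat > lamp.py <<'E'
from h import *
d=pickle.load(open("d0.pkl","rb")); s,e=d["scene"],d["side"]; c=pickle.load(open("w2.pkl","rb"))["cam"]
C=lambda u,v:np.array([u/2+160,v/2+140])-0.25
# p = x,y,yaw, gap half width mm, lamp home dx
pts=[([81,-58,59],(222,487)),([81,58,59],(425,490)),([114,58,59],(422,527)),([114,-58,59],(226,524)),
 (["L",-10],(294,300)),(["R",-10],(367,300)),(["L",-35],(294,250)),(["R",-35],(369,250)),(["O-",-10],(265,300)),(["O+",-10],(396,300)),(["O-",20],(264,380)),(["O+",20],(389,380)),
 (["pad"],(206,353))]
def f(p,full=False):
    r=[]
    for l,uv in pts:
        if isinstance(l[0],str):
            if l[0]=="pad": L=[26+p[4],-70,26]
            else:
                y={"L":-p[3],"R":p[3],"O-":-36,"O+":36}[l[0]]; L=[l[1],y,30]
            q=proj(c,W(p[:3],np.array(L)/1000))[0]-C(*uv)
            if l[0]!="pad":  # distance across the line only
                a=proj(c,W(p[:3],np.array([[L[0]-10,L[1],30],[L[0]+10,L[1],30]])/1000)); t=a[1]-a[0]; t/=np.linalg.norm(t)
                q0=proj(c,W(p[:3],np.array(L)/1000))[0]-C(*uv); q=np.array([t[0]*q0[1]-t[1]*q0[0],0])
            r.append(q)
        else: r.append(proj(c,W(p[:3],np.array(l)/1000))[0]-C(*uv))
    return np.concatenate(r)
r=least_squares(f,[.6,.16,-.18,18,0],x_scale=[.01,.01,.01,1,1],loss="soft_l1")
print(r.x,np.degrees(r.x[2])); print(r.fun.reshape(-1,2).round(1).tolist())
p=r.x
for L in ([-57,-36,30],[-57,36,30],[-57,30,8],[-42,0,14]): print(L,(proj(c,W(p[:3],np.array(L)/1000))[0]-[160,140])*2)
for L,cam,n in (([81,-58,59],s,"s"),([114,58,59],s,"s"),([81,58,59],e,"e"),([114,-58,59],e,"e"),([-57,36,30],e,"e"),([-57,36,30],s,"s")):
    q=proj(cam,W(p[:3],np.array(L)/1000))[0]; print(n,L,(q-[190,120])*2.6 if n=="s" else (q-[220,150])*3)
E
python3 lamp.py
```

```text
[ 0.60129942  0.15944646 -0.20315619 20.13958455 -6.07250715] -11.639992311486772
[[-1.3, -2.3], [2.4, -1.2], [1.7, 4.9], [-2.9, 3.9], [0.2, 0.0], [0.1, 0.0], [-0.3, 0.0], [-0.2, 0.0], [0.1, 0.0], [0.2, 0.0], [-0.1, 0.0], [-0.6, 0.0], [-0.4, 0.0]]
[-57, -36, 30] [264.78563312 228.40611474]
[-57, 36, 30] [399.55757408 232.23952307]
[-57, 30, 8] [384.51288219 219.57193088]
[-42, 0, 14] [330.72828304 246.66556344]
s [81, -58, 59] [348.2608205  409.53877528]
s [114, 58, 59] [376.59081552 538.47030355]
e [81, 58, 59] [186.75722278 429.11941883]
e [114, -58, 59] [194.10907548 313.22138737]
e [-57, 36, 30] [369.12229373 470.98443583]
s [-57, 36, 30] [540.50001411 449.9442503 ]
```

servo_tool:
  commands: [-35,3.7,-1.8,0,0,-12,1,-35,3.7,-1.8,0,0,-12,1,-35,3.7,-1.8,0,0,-12,1,-35,3.7,-1.8,0,0,-12,1,-35,3.7,-1.8,0,0,-12,1,-35,3.7,-1.8,0,0,-12,1,-35,3.7,-1.8,0,0,-12,1,-35,3.7,-1.8,0,0,-12,1]

```text
clock: 4.4
tool_pos: [0.4801, -0.1806, 0.2509]
ee_rot: [0.695, 0.719, 0.001, 0.001]
ft_force: [-0.5, -0.1, -0.4]
gripper_width: 0.998
```

Run:
```python
from h import *
o=shot("w3",["charger","pack","charger_pad"])
print(o["st"]["tool_pos"],o["st"]["clock"])
cv2.imwrite("pics/w3c.png",cv2.resize(cv2.imread("pics/w3.png")[140:440,160:460],None,fx=2,fy=2,interpolation=cv2.INTER_CUBIC))
```

```text
charger [(0.8, [247, 226, 349, 376])]
pack [(0.85, [290, 248, 336, 326])]
charger_pad [(0.64, [245, 283, 282, 307])]
[ 0.48005831 -0.17994618  0.2506263 ] 4.45
```

View pics/w3c.png

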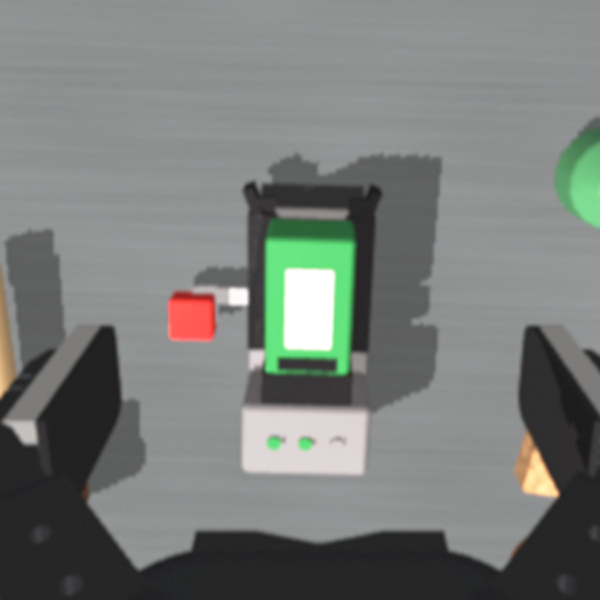

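Run:
```python
from h import *
c=pickle.load(open("w3.pkl","rb"))["cam"]
C=lambda u,v:np.array([u/2+160,v/2+140])-0.25
obs=[(c,[26,-70,26],C(192,318)),(c,[-42,-23,68],C(266,238)),(c,[-42,23,68],C(355,238)),(c,[36,-23,68],C(265,372)),(c,[36,23,68],C(351,374)),
(c,[-57,-36,30],C(250,186)),(c,[-57,36,30],C(377,190))]
p,r=fit(obs,[.56,-.18,.03]); print(p,np.degrees(p[2])); print(r.round(1).tolist())
for L in ([108,-30,58],[108,30,58],[-57,-36,30],[-57,36,30]): print(L,(proj(c,W(p,np.array(L)/1000))[0]-[160,140])*2)
print("pad",W(p,[.026,-.07,.026]))
s=pickle.load(open("d0.pkl","rb"))["scene"]; print((proj(s,W(p,[[.026,-.07,.026],[-.003,0,.068]]))-[190,120])*2.6)
c2=pickle.load(open("w2.pkl","rb"))["cam"]
obs=[(c2,[-57,-36,30],C(265,225)),(c2,[-57,36,30],C(399,230)),(c2,[20,-36,30],C(264,380)),(c2,[20,36,30],C(389,380))]
q,r=fit(obs,[.6,.16,-.2]); print("lamp",q,np.degrees(q[2]),r.round(1).tolist())
```

```text
[ 0.56100732 -0.18302417  0.00682011] 0.39076354306050054
[[-0.2, 0.4], [-0.0, -1.3], [0.9, -0.1], [0.1, 0.1], [-0.2, 0.2], [-1.1, 0.4], [0.4, 0.1]]
[108, -30, 58] [253.55357241 472.13629007]
[108, 30, 58] [356.24825269 474.49252682]
[-57, -36, 30] [247.21244214 186.28921917]
[-57, 36, 30] [377.28136842 189.71986861]
pad [[ 0.58748412 -0.25284522  0.026     ]]
[[207.73020155 163.19797943]
 [267.99869167 161.18753529]]
lamp [ 0.60165888  0.15874879 -0.20769922] -11.900288769060031 [[-0.2, 2.2], [0.2, 1.9], [-0.5, -10.7], [0.5, -8.7]]
```

```bash
python3 -c "
from h import *
print(row([.5875,-.2528,.15],90.5),row([.5875,-.2528,.036],90.5))"
```

```text
[-7.74 10.42 10.04  0.16 -0.03  1.64] [-7.75 10.39 21.44  0.16 -0.03  1.64]
```

servo_tool:
  commands: [-7.7,10.4,6,0,0,1.6,-1,-7.7,10.4,10,0,0,1.6,-1,-7.7,10.4,10,0,0,1.6,-1,-7.7,10.4,16,0,0,1.6,-1,-7.7,10.4,19.5,0,0,1.6,-1,-7.7,10.4,21,0,0,1.6,-1,-7.7,10.4,21.4,0,0,1.6,-1,-7.7,10.4,21.4,0,0,1.6,-1]

```text
clock: 5.6
tool_pos: [0.5883, -0.2524, 0.0376]
ee_rot: [0.704, 0.711, 0.001, 0.001]
ft_force: [0.2, -0.4, 0.7]
gripper_width: 0.003
```

```bash
python3 -c "
from h import *
print(row([.5875,-.2528,.018],90.5))
from cell import telemetry; print(telemetry.get_state())"
```

```text
[-0.04 -0.09  1.96  0.24  0.    0.06]
{'clock': 5.6, 'qpos': array([-0.45367589,  0.69680272,  1.76349408,  0.00290584,  0.6775264 ,
       -2.03651866]), 'qvel': array([-0.00484198, -0.0123994 , -0.00185455,  0.00072151,  0.00246914,
       -0.00033814]), 'tau': array([ 1.59595781e-01, -9.93089604e+01, -2.87065297e+01,  1.56313065e-02,
       -1.35953296e-01,  1.09910347e-03]), 'tool_pos': array([ 0.58832862, -0.25240382,  0.03759405]), 'ee_rot': array([0.70363696, 0.71055657, 0.00146798, 0.00149353]), 'ft_force': array([ 0.16052673, -0.38834207,  0.68313625]), 'torque': array([ 0.02022797,  0.02208794, -0.03524652]), 'gripper_width': 0.003009437637772904}
```

servo_tool:
  commands: [0,-0.1,0.6,0,0,0,-1,0,-0.1,1.0,0,0,0,-1,0,-0.1,1.3,0,0,0,-1,0,-0.1,1.6,0,0,0,-1,0,-0.1,1.8,0,0,0,-1,0,-0.1,1.8,0,0,0,-1]

```text
clock: 6.35
tool_pos: [0.5875, -0.2525, 0.0195]
ee_rot: [0.704, 0.711, 0.001, 0.002]
ft_force: [-1.3, -0.3, 3.8]
gripper_width: -0.001
```

servo_tool:
  commands: [0,0,0.1,0,0,0,-1,0,0,0.2,0,0,0,-1,0,0,0.2,0,0,0,-1,0,0,0.2,0,0,0,-1]

```text
clock: 6.85
tool_pos: [0.5875, -0.2525, 0.0175]
ee_rot: [0.704, 0.711, 0.001, 0.002]
ft_force: [-0.1, -0.3, 2.7]
gripper_width: -0.0
```

Run:
```python
from h import *
o=shot("s4",["pack","charger"],"scene")
```

```text
pack [(0.61, [287, 166, 322, 192]), (0.48, [331, 268, 363, 301])]
charger [(0.93, [248, 181, 318, 228])]
```

```bash
python3 -c "
from h import *
print(row([.526,-.1833,.12],90.4),row([.526,-.1833,.036],90.4))"
```

```text
[ 6.980e+00 -6.040e+00 -1.027e+01  2.500e-01  1.000e-02  1.600e-01] [ 6.98 -6.08 -1.87  0.25  0.01  0.16]
```

servo_tool:
  commands: [0,0,-4,0,0,0,-1,0,0,-10.3,0,0,0,-1,3,-2,-11,0.2,0,0.2,0,7,-6,-11,0.2,0,0.2,0.7,7,-6,-11,0.2,0,0.2,0.7,7,-6.1,-10.3,0.2,0,0.2,0.7,7,-6.1,-10.3,0.2,0,0.2,0.7]

```text
clock: 7.88
tool_pos: [0.5258, -0.1836, 0.1195]
ee_rot: [0.705, 0.709, 0.0, 0.0]
ft_force: [0.6, -0.2, 0.3]
gripper_width: 0.852
```

Run:
```python
from h import *
o=shot("w5",["pack"])
print(o["st"]["tool_pos"],o["st"]["clock"],o["st"]["gripper_width"])
cv2.imwrite("pics/w5c.png",cv2.imread("pics/w5.png"))
print(row([.526,-.1833,.036],90.4))
```

```text
pack [(0.7, [278, 197, 357, 325]), (0.53, [238, 218, 376, 408])]
[ 0.52581528 -0.18361141  0.11970353] 7.925 0.853556733460954
[ 0.03  0.02  8.38  0.03  0.   -0.07]
```

View pics/w5c.png

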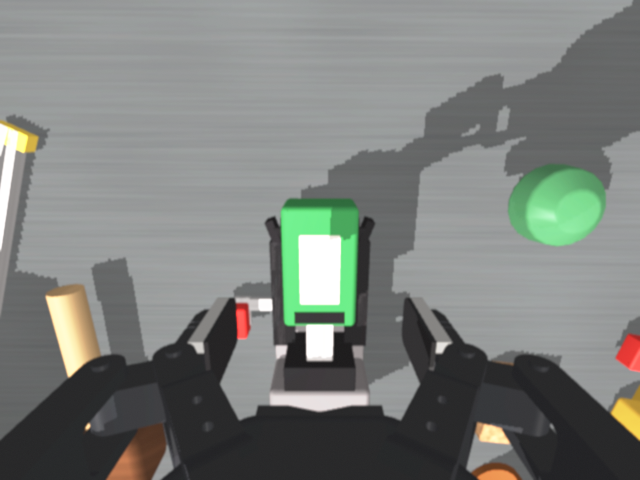

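Run:
```python
from h import *
c=pickle.load(open("w5.pkl","rb"))["cam"]
o=[(c,l,np.array(u,float)) for l,u in (([-42,-23,68],(282,211)),([-42,23,68],(358,210)),([36,-23,68],(285,326)),([36,23,68],(356,325)))]
p,r=fit(o,[.53,-.18,0]); print(p,np.degrees(p[2]),r.round(1).tolist())
```

```text
[ 0.53138048 -0.18313786  0.01177645] 0.6747408607398822 [[-1.9, -1.4], [1.5, -0.9], [-0.1, 3.1], [0.2, 3.7]]
```

servo_tool:
  commands: [0,0,5,0,0,0,0.7,0,0,7.5,0,0,0,0.7,0,0,8.3,0,0,0,0.7,0,0,8.4,0,0,0,0.7,0,0,8.4,0,0,0,0,0,0,8.4,0,0,0,-0.5,0,0,8.4,0,0,0,-1,0,0,8.4,0,0,0,-1,0,0,8.4,0,0,0,-1]
  squeeze: 40

```text
clock: 9.1
tool_pos: [0.5266, -0.184, 0.037]
ee_rot: [0.705, 0.709, 0.001, 0.001]
ft_force: [-0.1, -1.4, 8.3]
gripper_width: 0.537
```

Run:
```python
from h import *
from cell import telemetry
s=telemetry.get_state(); print(s["tool_pos"],s["gripper_width"],s["ft_force"],s["torque"])
ch=[.561,-.183,.0068]
for x in (-.065,-.138): 
    w=W(ch,[x,0,.0365])[0]; print(w,row(w,90.4))
```

```text
[ 0.52660593 -0.18395931  0.03698726] 0.5366044967138436 [-0.12161545 -1.41798833  8.30667829] [-0.09757496  0.14950447 -0.00518386]
[ 0.4960015 -0.183442   0.0365   ] [ 0.07 -3.06  0.04  0.14  0.05 -0.07]
[ 0.42300319 -0.18393839  0.0365    ] [  0.06 -10.36   0.02   0.14   0.05  -0.07]
```

servo_tool:
  commands: [0,0,-0.1,0,0,0,-1,0,0,-0.1,0,0,0,-1]

```text
clock: 9.35
tool_pos: [0.5266, -0.1839, 0.0383]
ee_rot: [0.705, 0.709, 0.001, 0.001]
ft_force: [-0.3, 0.0, -2.4]
gripper_width: 0.533
```

servo_tool:
  commands: [0,-0.8,0,0,0,0,-1,0,-1.6,0,0,0,0,-1,0,-2.4,0,0,0,0,-1,0,-3.2,0,0,0,0,-1]

```text
clock: 9.85
tool_pos: [0.4939, -0.1841, 0.0382]
ee_rot: [0.705, 0.709, 0.001, 0.001]
ft_force: [0.5, 0.8, -1.4]
gripper_width: 0.528
```

servo_tool:
  commands: [0,-1,0,0,0,0,-1,0,-2,0,0,0,0,-1,0,-3,0,0,0,0,-1,0,-4,0,0,0,0,-1,0,-4.6,0,0,0,0,-1,0,-4.6,0,0,0,0,-1,0,-4.6,-2,0,0,0,-1,0,-4.6,-6,0,0,0,-1,0,-4.6,-8,0,0,0,-1,0,-4.6,-8,0,0,0,-1]

```text
clock: 11.1
tool_pos: [0.449, -0.1848, 0.1193]
ee_rot: [0.705, 0.709, 0.001, 0.003]
ft_force: [-0.3, 0.4, -2.3]
gripper_width: 0.529
```

Run:
```python
from h import *
o=shot("w6",["pack"]); st=o["st"]
print(st["tool_pos"],st["clock"],st["gripper_width"],st["ft_force"])
shot("s6",["pack","lamp"],"scene"); shot("e6",["pack","lamp"],"side")
cv2.imwrite("pics/w6c.png",cv2.resize(cv2.imread("pics/w6.png")[150:400,180:460],None,fx=2,fy=2,interpolation=cv2.INTER_CUBIC))
```

```text
pack [(0.6, [253, 225, 385, 410]), (0.49, [69, 365, 172, 476])]
[ 0.4482801  -0.18450216  0.11827439] 11.15 0.5303052849729483 [-0.06768332  0.52715545 -2.21534835]
pack [(0.6, [309, 134, 343, 161])]
lamp [(0.78, [311, 267, 396, 333])]
pack [(0.75, [376, 164, 402, 186]), (0.56, [284, 235, 314, 253])]
lamp [(0.8, [272, 257, 348, 314])]
```

View pics/w6c.png

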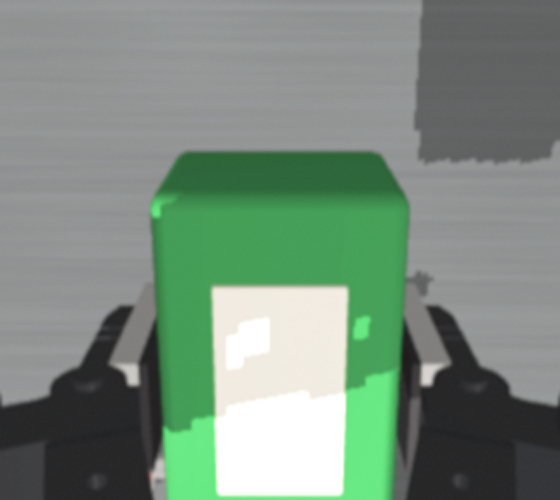

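Run:
```python
from h import *
o=pickle.load(open("w6.pkl","rb")); c=o["cam"]; print(o["st"]["tool_pos"])
for z in (.147,.149,.151): print(atz(c,(257.5,253),z),atz(c,(384,253),z))
s=pickle.load(open("s6.pkl","rb"))["cam"]; e=pickle.load(open("e6.pkl","rb"))["cam"]
a=cv2.imread("pics/s6.png")[110:190,280:380]; b=cv2.imread("pics/e6.png")[140:210,345:445]
im=np.hstack([cv2.resize(a,(400,320),interpolation=cv2.INTER_CUBIC),cv2.resize(b,(400,280),interpolation=cv2.INTER_CUBIC)[:,:].copy() if 0 else cv2.copyMakeBorder(cv2.resize(b,(400,280),interpolation=cv2.INTER_CUBIC),0,40,0,0,cv2.BORDER_CONSTANT)])
cv2.imwrite("pics/m6.png",im)
la=[.6013,.159,np.radians(-11.7)]
# TCP targets: pack origin at lamp x, with pack origin 3.5mm ahead of TCP
for x,z in ((-.110,.118),(-.110,.040),(-.08,.04)): 
    w=W(la,[x-.0035,0,z])[0]; print(w,np.hypot(*w[:2]),row(w,78.3))
```

```text
[ 0.4482801  -0.18450216  0.11827439]
[ 0.41342892 -0.20709388  0.147     ] [ 0.41316108 -0.16202816  0.147     ]
[ 0.41276626 -0.20670889  0.149     ] [ 0.41250308 -0.16242654  0.149     ]
[ 0.4121036 -0.2063239  0.151    ] [ 0.41184507 -0.16282492  0.151     ]
[0.49015821 0.18201636 0.118     ] 0.5228623398115451 [ 3.660e+01  4.480e+00 -6.000e-02  9.000e-02  1.000e-02  1.203e+01]
[0.49015821 0.18201636 0.04      ] 0.5228623398115451 [3.660e+01 4.470e+00 7.740e+00 9.000e-02 1.000e-02 1.203e+01]
[0.5195349  0.17593274 0.04      ] 0.5485151193514309 [3.597e+01 7.400e+00 7.740e+00 9.000e-02 1.000e-02 1.203e+01]
```

View pics/m6.png

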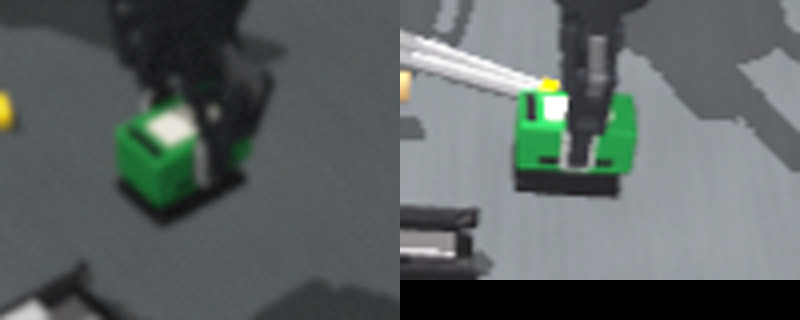

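servo_tool:
  commands: [5,0.6,-1,0,0,2,-1,10,1.2,-1,0,0,4,-1,15,1.8,-1,0,0,6,-1,20,2.4,-1,0,0,8,-1,25,3,-1,0,0,10,-1,30,3.6,-1,0,0,11,-1,35,4.4,0,0,0,12,-1,36.6,4.5,1,0,0,12,-1,36.6,4.5,2,0,0,12,-1,36.6,4.5,2,0,0,12,-1]

```text
clock: 12.75
tool_pos: [0.4894, 0.1809, 0.0964]
ee_rot: [0.775, 0.631, -0.001, 0.0]
ft_force: [0.3, -0.4, -2.0]
gripper_width: 0.534
```

Run:
```python
from h import *
o=shot("w7"); c=o["cam"]; st=o["st"]; print(st["tool_pos"],st["clock"],st["gripper_width"],st["ft_force"])
la=[.6013,.159,np.radians(-11.7)]
for x,z in ((-.110,.0385),(-.105,.0385)): 
    w=W(la,[x-.0045,0,z])[0]; print(w,row(w,78.3))
im=cv2.imread("pics/w7.png"); 
L=W(la,np.array([[-57,-36,30],[-42,-36,30],[20,-36,30],[-57,36,30],[-42,36,30],[20,36,30],[-42,-20,30],[-42,20,30],[20,-20,30],[20,20,30],[114,-58,59],[114,58,59]])/1000)
for u in proj(c,L): cv2.circle(im,tuple(int(round(v)) for v in u),1,(255,0,255),-1)
print(proj(c,L).round().tolist())
cv2.imwrite("pics/w7c.png",cv2.resize(im[180:430,180:480],None,fx=2.4,fy=2.4,interpolation=cv2.INTER_CUBIC))
```

```text
[0.48977783 0.18084831 0.09692213] 12.8 0.5316100897785889 [ 0.81667307  0.19645014 -1.44263581]
[0.48917899 0.18221915 0.0385    ] [ 0.13 -0.09  5.84  0.01  0.05 -0.03]
[0.4940751  0.18120521 0.0385    ] [ 0.13  0.41  5.84  0.01  0.05 -0.03]
[[270.0, 337.0], [271.0, 356.0], [274.0, 426.0], [373.0, 337.0], [372.0, 356.0], [369.0, 426.0], [293.0, 356.0], [350.0, 356.0], [295.0, 426.0], [348.0, 426.0], [245.0, 556.0], [398.0, 556.0]]
```

View pics/w7c.png

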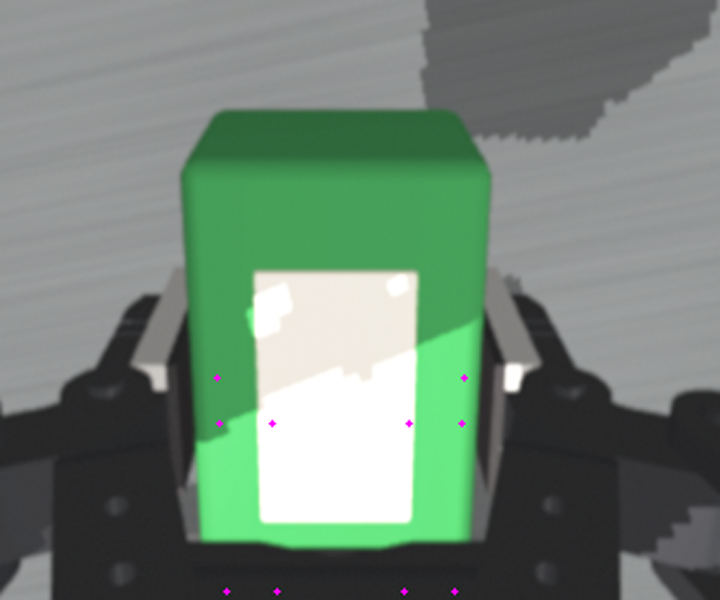

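servo_tool:
  commands: [0.1,-0.1,3,0,0,0,-1,0.1,-0.1,5,0,0,0,-1,0.1,-0.1,5.8,0,0,0,-1,0.1,-0.1,5.8,0,0,0,-1,0.1,-0.1,5.8,0,0,0,-1]

```text
clock: 13.42
tool_pos: [0.4896, 0.1819, 0.0397]
ee_rot: [0.776, 0.631, 0.0, 0.001]
ft_force: [0.2, 0.4, -2.2]
gripper_width: 0.53
```

Run:
```python
from h import *
o=shot("s8",[],"scene"); shot("e8",[],"side"); st=o["st"]; print(st["tool_pos"],st["clock"],st["gripper_width"],st["ft_force"])
a=cv2.imread("pics/s8.png")[230:350,300:430]; b=cv2.imread("pics/e8.png")[240:330,260:390]
cv2.imwrite("pics/m8.png",np.hstack([cv2.resize(a,(433,400),interpolation=cv2.INTER_CUBIC),cv2.copyMakeBorder(cv2.resize(b,(360,249),interpolation=cv2.INTER_CUBIC),0,151,0,0,cv2.BORDER_CONSTANT)]))
la=[.6013,.159,np.radians(-11.7)]
for x in (-.065,-.03,.0): 
    w=W(la,[x-.0045,0,.0385])[0]; print(x,w,row(w,78.3))
```

```text
[0.48960649 0.18198716 0.03972969] 13.475 0.528999842938245 [-0.54893428 -0.23511557 -2.75867877]
-0.065 [0.53324401 0.17309372 0.0385    ] [ 0.01  4.46  0.12  0.08  0.02 -0.03]
-0.03 [0.56751681 0.16599616 0.0385    ] [ 0.02  7.96  0.13  0.08  0.02 -0.03]
0.0 [0.5968935  0.15991254 0.0385    ] [ 0.02 10.96  0.13  0.08  0.02 -0.03]
```

View pics/m8.png

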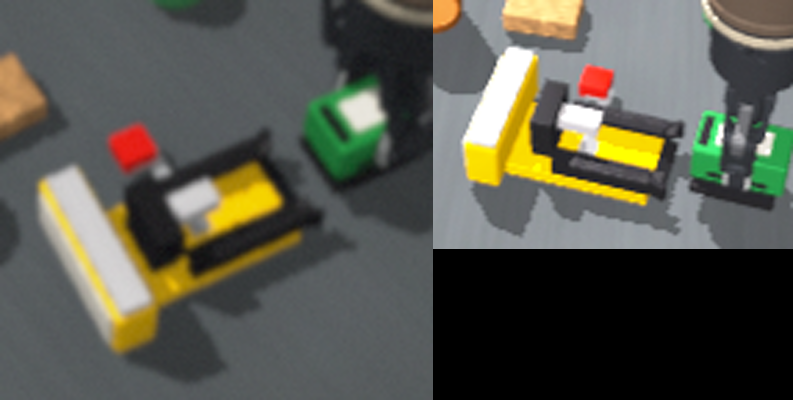

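servo_tool:
  commands: [0,0,0.1,0,0,0,-1,0,0.8,0.1,0,0,0,-1,0,1.6,0.1,0,0,0,-1,0,2.4,0.1,0,0,0,-1,0,3,0.1,0,0,0,-1]

```text
clock: 14.15
tool_pos: [0.5197, 0.1758, 0.0387]
ee_rot: [0.776, 0.631, 0.0, 0.001]
ft_force: [0.6, 0.0, -2.0]
gripper_width: 0.532
```

servo_tool:
  commands: [0,0.6,0,0,0,0,-1,0,1.2,0,0,0,0,-1,0,1.8,0,0,0,0,-1,0,2.4,0,0,0,0,-1]

```text
clock: 14.65
tool_pos: [0.5435, 0.1708, 0.0387]
ee_rot: [0.776, 0.631, 0.0, 0.001]
ft_force: [0.0, 0.1, -3.3]
gripper_width: 0.535
```

servo_tool:
  commands: [0,0.5,0,0,0,0,-1,0,1,0,0,0,0,-1,0,1.4,0,0,0,0,-1]

```text
clock: 15.02
tool_pos: [0.5575, 0.1679, 0.0387]
ee_rot: [0.776, 0.631, 0.0, 0.001]
ft_force: [-0.0, 0.1, -2.2]
gripper_width: 0.534
```

servo_tool:
  commands: [0,0.3,0,0,0,0,-1,0,0.6,0,0,0,0,-1,0,0.8,0,0,0,0,-1]
  squeeze: 60

```text
clock: 15.4
tool_pos: [0.5654, 0.1662, 0.0387]
ee_rot: [0.776, 0.631, 0.0, 0.001]
ft_force: [-0.1, -0.7, -2.2]
gripper_width: 0.526
```

servo_tool:
  commands: [0,0.3,0,0,0,0,-1,0,0.6,0,0,0,0,-1,0,0.6,0,0,0,0,-1]

```text
clock: 15.78
tool_pos: [0.5714, 0.165, 0.0387]
ee_rot: [0.776, 0.631, 0.0, 0.001]
ft_force: [-0.2, -0.8, -1.8]
gripper_width: 0.531
```

servo_tool:
  commands: [0,0.3,0,0,0,0,-1,0,0.6,0,0,0,0,-1,0,0.6,0,0,0,0,-1]

```text
clock: 16.15
tool_pos: [0.577, 0.1637, 0.0385]
ee_rot: [0.776, 0.631, -0.0, 0.0]
ft_force: [-4.5, 1.5, -2.1]
gripper_width: 0.53
```

Run:
```python
from h import *
o=shot("s9",["pack","lamp_ejector","lamp_catch"],"scene"); shot("e9",["pack","lamp_ejector"],"side")
a=cv2.imread("pics/s9.png")[230:350,300:430]; b=cv2.imread("pics/e9.png")[240:330,260:390]
cv2.imwrite("pics/m9.png",np.hstack([cv2.resize(a,(433,400),interpolation=cv2.INTER_CUBIC),cv2.copyMakeBorder(cv2.resize(b,(360,249),interpolation=cv2.INTER_CUBIC),0,151,0,0,cv2.BORDER_CONSTANT)]))
```

```text
pack [(0.78, [357, 272, 381, 295]), (0.55, [472, 308, 561, 401])]
lamp_ejector [(0.55, [352, 286, 365, 297])]
lamp_catch [(0.71, [262, 180, 290, 200]), (0.6, [332, 266, 359, 299])]
pack [(0.82, [316, 273, 350, 304])]
lamp_ejector [(0.53, [305, 280, 317, 288])]
```

View pics/m9.png

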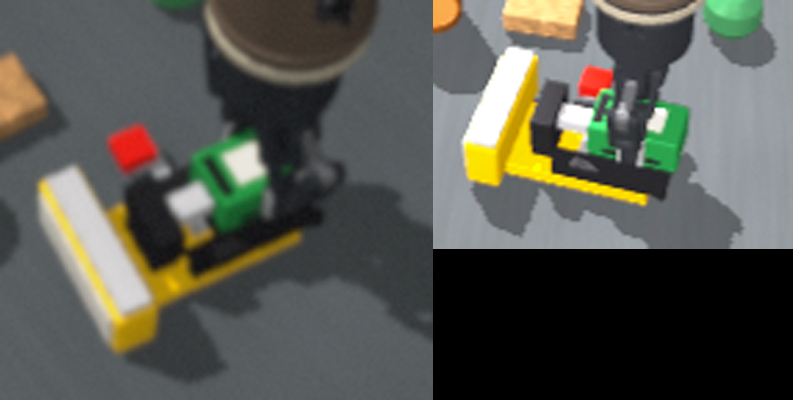

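servo_tool:
  commands: [0,0.3,0,0,0,0,-1,0,0.6,0,0,0,0,-1,0,0.9,0,0,0,0,-1,0,0.9,0,0,0,0,-1]

```text
clock: 17.0
tool_pos: [0.5858, 0.1619, 0.0386]
ee_rot: [0.776, 0.631, -0.0, 0.0]
ft_force: [-3.6, 1.8, -1.0]
gripper_width: 0.529
```

servo_tool:
  commands: [0,0.3,0,0,0,0,-1,0,0.6,0,0,0,0,-1,0,0.9,0,0,0,0,-1,0,0.9,0,0,0,0,-1]

```text
clock: 17.5
tool_pos: [0.5945, 0.1601, 0.0386]
ee_rot: [0.776, 0.631, -0.0, 0.0]
ft_force: [-5.4, 2.2, 0.3]
gripper_width: 0.528
```

servo_tool:
  commands: [0,0.2,0,0,0,0,-1,0,0.4,0,0,0,0,-1,0,0.6,0,0,0,0,-1,0,0.6,0,0,0,0,-1]

```text
clock: 18.0
tool_pos: [0.6001, 0.1589, 0.0386]
ee_rot: [0.776, 0.631, -0.0, 0.0]
ft_force: [-5.3, 2.1, 0.4]
gripper_width: 0.529
```

servo_tool:
  commands: [0,0.1,0,0,0,0,-1,0,0.2,0,0,0,0,-1,0,0.3,0,0,0,0,-1,0,0.3,0,0,0,0,-1]

```text
clock: 18.5
tool_pos: [0.6026, 0.1584, 0.0386]
ee_rot: [0.776, 0.631, -0.001, -0.0]
ft_force: [-6.6, 1.9, 0.9]
gripper_width: 0.526
```

servo_tool:
  commands: [0,0.1,0,0,0,0,-1,0,0.2,0,0,0,0,-1,0,0.2,0,0,0,0,-1]

```text
clock: 18.88
tool_pos: [0.6041, 0.158, 0.0386]
ee_rot: [0.776, 0.631, -0.001, -0.0]
ft_force: [-6.5, 2.1, 0.3]
gripper_width: 0.53
```

servo_tool:
  commands: [0,0.1,0,0,0,0,-1,0,0.2,0,0,0,0,-1,0,0.2,0,0,0,0,-1]

```text
clock: 19.25
tool_pos: [0.6052, 0.1577, 0.0384]
ee_rot: [0.776, 0.631, -0.002, -0.001]
ft_force: [-7.8, 3.3, -0.4]
gripper_width: 0.527
```

servo_tool:
  commands: [0,0.1,0,0,0,0,-1,0,0.2,0,0,0,0,-1,0,0.2,0,0,0,0,-1]

```text
clock: 19.62
tool_pos: [0.6052, 0.1574, 0.0379]
ee_rot: [0.776, 0.631, -0.003, -0.002]
ft_force: [-13.8, 3.0, 2.4]
gripper_width: 0.53
```

servo_tool:
  commands: [0,-0.1,-0.05,0,0,0,-1,0,-0.2,-0.05,0,0,0,-1,0,-0.2,-0.05,0,0,0,-1]

```text
clock: 20.0
tool_pos: [0.603, 0.1578, 0.0383]
ee_rot: [0.776, 0.631, -0.003, -0.002]
ft_force: [-5.2, 1.4, -4.4]
gripper_width: 0.528
```

servo_tool:
  commands: [0,-0.1,0,0,0,0,-1,0,-0.2,0,0,0,0,-1,0,-0.2,0,0,0,0,-1]

```text
clock: 20.38
tool_pos: [0.6026, 0.158, 0.0387]
ee_rot: [0.776, 0.631, -0.002, -0.001]
ft_force: [4.1, -2.6, -5.7]
gripper_width: 0.528
```

servo_tool:
  commands: [0,0.05,0.05,0,0,0,-1,0,0.05,0.1,0,0,0,0.1,0,0.05,0.1,0,0,0,0.4,0,0.05,0.1,0,0,0,0.6,0,0,0,0,0,0,0.6,0,0,0,0,0,0,0.6]

```text
clock: 21.12
tool_pos: [0.6027, 0.1581, 0.0388]
ee_rot: [0.776, 0.631, -0.002, -0.001]
ft_force: [0.4, 0.9, -0.4]
gripper_width: 0.799
```

servo_tool:
  commands: [0,0,-2,0,0,0,0.6,0,0,-5,0,0,0,0.6,0,0,-10,0,0,0,0.6,0,-4,-16,0,0,0,0.6,0,-9,-18,0,0,0,0.6,0,-10,-18,0,0,0,0.6,0,-10,-18,0,0,0,0.6]

```text
clock: 22.0
tool_pos: [0.5055, 0.1788, 0.2204]
ee_rot: [0.775, 0.631, -0.001, -0.001]
ft_force: [0.7, -0.5, -0.5]
gripper_width: 0.802
```

Run:
```python
from h import *
o=shot("w10",["pack","lamp"]); c=o["cam"]; print(o["st"]["tool_pos"],o["st"]["clock"],o["st"]["ft_force"])
shot("s10",[],"scene")
a=cv2.resize(cv2.imread("pics/w10.png")[200:420,200:420],(400,400),interpolation=cv2.INTER_CUBIC)
b=cv2.resize(cv2.imread("pics/s10.png")[230:350,300:420],(400,400),interpolation=cv2.INTER_CUBIC)
cv2.imwrite("pics/m10.png",np.hstack([a,b]))
```

```text
pack [(0.74, [292, 277, 343, 361])]
lamp [(0.71, [1, 275, 84, 432]), (0.7, [246, 311, 286, 340])]
[0.50611354 0.17862915 0.21984116] 22.05 [0.52622408 0.12751022 0.39149124]
```

View pics/m10.png

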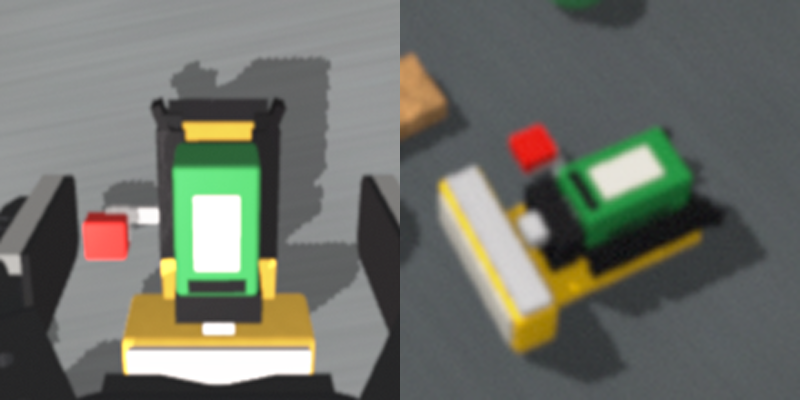

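Run:
```python
from h import *
from cell import finish_job, telemetry
c=pickle.load(open("w10.pkl","rb"))["cam"]
C=lambda u,v:np.array([u*220/400+200,v*220/400+200])
p,r=fit([(c,l,C(*u)) for l,u in (([-42,-23,68],(174,166)),([-42,23,68],(260,166)),([36,-23,68],(177,294)),([36,23,68],(257,296)))],[.6,.16,-.2])
print("pack",p,np.degrees(p[2]),r.round(1).tolist())
la=[.6013,.159,np.radians(-11.7)]; d=p[:2]-la[:2]; k,s=np.cos(la[2]),np.sin(la[2]); print("in lamp",d@[k,s],d@[-s,k])
o=shot("w11",["pack"]); a=cv2.imread("pics/w10.png").astype(int); b=cv2.imread("pics/w11.png").astype(int); print("diff",abs(a-b)[270:370,240:350].mean(),telemetry.get_state()["clock"])
print(finish_job())
```

```text
pack [ 0.60574439  0.15760844 -0.20838443] -11.939548527829004 [[-0.6, -0.1], [0.8, 0.1], [-0.9, 0.6], [0.6, -0.4]]
in lamp 0.004634240262443788 -0.00046137929055967185
pack [(0.64, [294, 280, 341, 362]), (0.64, [100, 215, 165, 272])]
diff 4.206151515151515 22.3
the job is handed in; nothing more can be done
None
```

The pack is off the charger and seated on the lamp, held by the lamp's catch with the gripper clear. The job was handed in at about 22 s on the clock.

**What I did**
1. I pressed the charger's red pad with the shut fingers, about 8.5 mm, reading up to 4 N. The pack sprang out about 32 mm.
2. I gripped the pack across its body, drew it off along the rail and carried it to the lamp.
3. I slid it on in small steps. The plunger met the pack and the force rose to 7–8 N. I stopped at the hard stop, at about 14 N.

**Checks**
- **Catch holds:** when I backed off, the pack stopped 2.5 mm before the hard stop. It then resisted a pull of about 5 N towards the mouth.
- **After release:** with the fingers open and lifted away, the final picture shows the pack fully in. It measured at lamp x of about +4.6 mm, y −0.5 mm, in line with the rail.
- **Not measured:** I had no direct reading of the lamp's catch or plunger travel, so the click is inferred from the forces and the pack staying put.
- **Still-picture check:** I compared two wrist pictures taken about 0.25 s apart. They differed by a mean of 4.2 grey levels in that area. I took this for noise and arm settling, and the pack's box agreed within about 3 pixels.
- **One disagreement:** an early picture of the lamp's pad suggested home at about −6 mm. Feeling for it and the final measurement put it at about +5 mm.
- **Other objects:** the arm stayed clear of the glassware and tools on every move, but I did not measure their positions again afterwards.

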